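Line up the spice jars by height

TASK

Tidy the four spice jars onto the wooden board in order of height: the tallest on the coaster next to the red bookend, then each shorter one in turn, so that the shortest ends up next to the grey bookend. Stand each jar upright in the middle of its coaster, set down gently and not dropped or tipped over, and leave the oil bottle where it is.

Things in the scene. Friction and masses are not known exactly. Their poses are not given: they have to be found in the camera images.
- jar_pepper_mid (a point): Centre (half-way up) of the tallest spice jar: upright glass cylinder, 46 mm in diameter, 88 mm tall, black lid, near-black contents; loose, 80 to 250 g. z axis up along the jar.
- jar_turmeric_mid (a point): Centre (half-way up) of the second tallest spice jar: upright glass cylinder, 46 mm in diameter, 74 mm tall, yellow lid, yellow-ochre contents; loose, 80 to 250 g. z axis up along the jar.
- jar_salt_mid (a point): Centre (half-way up) of the third tallest spice jar: upright glass cylinder, 46 mm in diameter, 60 mm tall, white lid, white contents; loose, 80 to 250 g. z axis up along the jar.
- jar_cinnamon_mid (a point): Centre (half-way up) of the shortest spice jar: upright glass cylinder, 46 mm in diameter, 46 mm tall, dark brown wooden lid, brown contents; loose, 80 to 250 g. z axis up along the jar.
- coaster_white: White round coaster, 66 mm in diameter, 3 mm thick, fixed on the wooden board; origin at the centre of its underside (its top is 3 mm higher, 18 mm above the worktop). Four coasters stand in a row along the board, about 80 mm apart (each up to 5 mm out of true), in a mixed order of colour; the colour has no meaning.
- coaster_blue: Blue round coaster, 66 mm in diameter, 3 mm thick, fixed on the wooden board; origin at the centre of its underside (its top is 3 mm higher, 18 mm above the worktop). Four coasters stand in a row along the board, about 80 mm apart (each up to 5 mm out of true), in a mixed order of colour; the colour has no meaning.
- coaster_green: Green round coaster, 66 mm in diameter, 3 mm thick, fixed on the wooden board; origin at the centre of its underside (its top is 3 mm higher, 18 mm above the worktop). Four coasters stand in a row along the board, about 80 mm apart (each up to 5 mm out of true), in a mixed order of colour; the colour has no meaning.
- coaster_black: Black round coaster, 66 mm in diameter, 3 mm thick, fixed on the wooden board; origin at the centre of its underside (its top is 3 mm higher, 18 mm above the worktop). Four coasters stand in a row along the board, about 80 mm apart (each up to 5 mm out of true), in a mixed order of colour; the colour has no meaning.
- bookend_red: Red bookend, upright plate 90 mm across the board, 12 mm thick, 55 mm high, fixed at one end of the wooden board (110 x 400 mm, 15 mm thick); origin at the centre of its underside. The nearest coaster centre is about 65 mm from it, the next ones about 145, 225 and 305 mm. It can be at either end; a like grey bookend stands at the other.
- oil_bottle_mid (a point): Centre of the amber oil bottle with a green cap, 54 mm in diameter, 120 mm tall, standing loose off the left end of the board; not to be moved.
There are look-alikes about, which are no part of the job. What is shaped like the part that bears jar_turmeric_mid but purple is not meant.

How it is judged:
By the outcome, as a careful person would: the job done as asked, in the order asked, and still so for the second after the job is handed in, with the robot touching nothing.
It also fails if it takes over 99 s, if anything falls off the work surface, if the arm or the gripper's body presses on something with over 40 N, if the wrist force passes 120 N, or if a joint passes its speed limit or range.

ROBOT

A 6-joint arm with a two-finger parallel gripper is mounted at the origin on the work surface. World frame = base frame: x ahead of the robot, y to its left, z up, the work surface at z = 0. Lengths are in m, angles in rad, forces in N, time in s.
With the tool pointing down it reaches from about 0.275 to 0.75 m from the base axis. Payload 10.2 kg.
Tool frame: the origin (TCP) lies at the very end of the fingers, on their centre line; the grasp point (between the pads) lies 19 mm behind it; z points along the fingers, y is the line along which they close (so a half turn about z gives the same grasp; the last joint's range is limited). The gripper opens to 88 mm and grips with 3 to 60 N. Pads are 18 mm wide; open, the fingers measure 123 mm over their backs; the gripper's body (75 mm by 187 mm) begins 45 mm behind the grasp point.
Start: joints at [-0.223, 0.313, 1.498, -0, 1.331, -0.223], TCP at [0.525, -0, 0.214] pointing down, gripper open.
Joint ranges: [-2.94, 2.94], [-0.97, 2.17], [0.19, 2.56], [-1.23, 4.37], [0.02, 3.11], [-2.88, 2.88]. Speed limits (rad/s): [2.39, 2.39, 3.01, 3.14, 3.14, 3.14].

INTERFACE

Orientations are given as a unit quaternion [w, x, y, z].
In Python, from bench import status, viewer, job gives the robot as it stands. The module is installed in compiled form; this text tells all that it offers.
- The arm moves only by the tool play_rows, never from a script. Its argument "plan" is a list of rows, each an object of numbers: "x", "y", "z": the shift along the tool's x, y, z in cm; "twist": the turn about the tool's z in degrees. A call has exactly 5 rows; each row shifts and turns the commanded pose from where the row before left it, along the tool's axes as they then stand; what a row does not reach is not made up. A row lasts 1/8 s, in which the tool goes at most 62.5 mm and 10.7 degrees, less where a joint would pass 70% of its speed; a pose out of reach is approached as far as the arm can. A call is refused whole if a number of a shift passes 6.25 or a number of a turn 10.7, either way. A call with a gripper value outside its range is refused whole. "hand" is the opening in per cent of the stroke, from 0 (shut) to 100 (fully open), set as the call begins (left out, the last holds). The fingers move at their own pace and stop on an object; "squeeze" is the grip in N (left out, the last holds). Time passes only in rows, so rows that do not move let the fingers close, or fill a call up. It gives the time, the measured TCP pose, the force, the opening and the grip force at its end, in the units of the state.
- status.state(): the state, without advancing time (a new reading comes with each control period).
- viewer.get_image(name): name is "scene" or "side" or "wrist"; returns a dict with "color" (480x640x3 uint8, red, green, blue), "z_map" (480x640 float32, m along the optical axis (not along the pixel's ray), 0 where there is no reading), "K" (3x3 intrinsics, pixels), "k1" (the pictures are not rectified: a ray, as slopes to the right and down, at radius r is drawn at 1 + k1 r^2 times it, then the intrinsics apply), "xyz" and "orientation" of the camera in the world; the wrist camera has in their place "mount" (4x4, takes a point from camera to tool coordinates, whose origin is the TCP and whose axes are the flange's). Camera axes: x right, y down, z forward; pixel columns grow to the right and rows downward; lengths in m; the calibration is good to about 2 mm. A picture is of the moment at which its call begins: read the wrist's pose just before it.
- job.hand_in(): hands the job in; it is judged then, once.
The state is a dict: "t": time; "qpos": joint angles; "dq": joint speeds; "joint_torque": joint torques, N m; "tcp_pos": TCP position; "eef_rot": TCP orientation; "wrist_force": force on the tool from outside, world axes, zero at the start; "moment": the same for the moment, N m; "width": opening from 0.0 (shut) to 1.0 (fully open); "grip_force": force on a finger pad.
Only numpy, scipy, OpenCV 4.12 (cv2) and the standard library are available. Lean on these libraries where they do the work, as an engineer would, in place of code of your own. Each camera call takes 0.05 s, during which the arm holds its last target. There are 200 camera calls.

## Working session

There is one attempt and no reset: what is moved stays moved. The work goes in short steps, Python scripts to look and compute and a tool call to move; the robot and the scene stay as the last step left them, time stands still between calls to the robot, and variables do not carry over. Pictures are saved under pics/ and viewed, at most 14 in all, crops included, and the job is handed in when it is done.

Besides the shell and the picture viewer there is one more tool, called after ">>>" as a command line: name --argument value ..., lists and objects as JSON in quotes. play_rows: Moves the arm, as the interface text tells. Its arguments: {"type":"object","properties":{"plan":{"type":"array","items":{"type":"object","properties":{"x":{"type":"number"},"y":{"type":"number"},"z":{"type":"number"},"twist":{"type":"number"}}}},"hand":{"type":"number"},"squeeze":{"type":"number"}},"required":["plan"]}

```bash
mkdir -p pics; cat > h.py <<'E'
import numpy as np, cv2
from scipy.spatial.transform import Rotation as R
from bench import status, viewer, job
def rot(q): return R.from_quat([q[1],q[2],q[3],q[0]]).as_matrix()
def grab(n):
    s=status.state(); im=viewer.get_image(n)
    if n=='wrist':
        M=np.array(im['mount']); T=np.eye(4); T[:3,:3]=rot(s['eef_rot']); T[:3,3]=s['tcp_pos']; T=T@M
    else:
        T=np.eye(4); T[:3,:3]=rot(im['orientation']); T[:3,3]=im['xyz']
    return im,T
def save(im,f): cv2.imwrite(f,im['color'][:,:,::-1])
def cloud(im,T):
    K=np.array(im['K']); k=im['k1']; 
    u,v=np.meshgrid(np.arange(640),np.arange(480))
    p=cv2.undistortPoints(np.stack([u,v],-1).reshape(-1,1,2).astype(float),K,np.array([k,0,0,0.])).reshape(480,640,2)
    z=im['z_map']; P=np.dstack([p*z[...,None],z])
    W=P@T[:3,:3].T+T[:3,3]; W[z==0]=np.nan
    return W
E
python3 - <<'E'
from h import *
for n in ['scene','side','wrist']:
    im,T=grab(n); save(im,f'pics/{n}0.png'); np.savez(f'{n}0.npz',W=cloud(im,T),c=im['color'])
    print(n,T.round(3).tolist(),im['k1'])
s=status.state(); print(s['t'],s['eef_rot'],s['width'])
E
```

```text
scene [[-0.808, 0.328, -0.49, 0.922], [0.589, 0.469, -0.658, 0.557], [0.014, -0.82, -0.572, 0.547], [0.0, 0.0, 0.0, 1.0]] -0.07587098345790581
side [[0.985, -0.115, 0.126, 0.348], [-0.17, -0.58, 0.796, -0.985], [-0.018, -0.806, -0.591, 0.818], [0.0, 0.0, 0.0, 1.0]] -0.013557084639960758
wrist [[1.0, 0.0, -0.002, 0.525], [-0.0, -0.964, -0.265, 0.068], [-0.002, 0.265, -0.964, 0.383], [0.0, 0.0, 0.0, 1.0]] 0.009275377933172362
0.15 [-3.84841454e-04  7.07102347e-01  7.07111065e-01 -2.54126515e-04] 1.003982737659967
```

View pics/scene0.png

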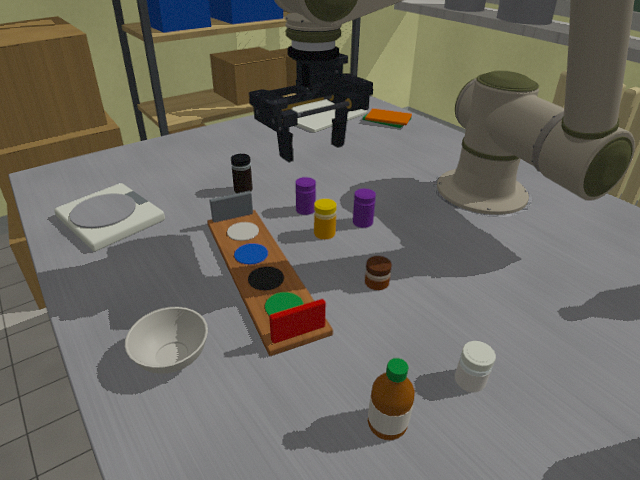

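View pics/side0.png

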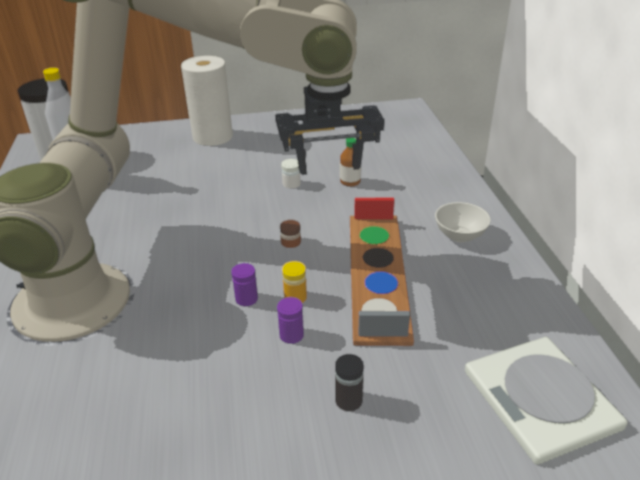

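Scene picture: pepper (242,173), turmeric (325,218), cinnamon (378,272), salt (474,366); purple look-alikes at (306,195) and (364,207), so not turmeric; the red bookend is at (298,320), next to the green coaster. Order from red: green, black, blue, white.

```bash
python3 - <<'E'
from h import *
from scipy.optimize import least_squares
D={n:np.load(n+'0.npz') for n in ['scene','side']}
def circ(p,r=None):
    c0=p.mean(0)
    f=(lambda q:np.hypot(*(p-q[:2]).T)-(q[2] if r is None else r))
    s=least_squares(f,[*c0,.023],loss='soft_l1',f_scale=.001); return s.x
seeds={'pepper':((242,173),(349,385)),'turmeric':((325,218),(294,284)),'cinnamon':((378,272),(290,233)),'salt':((474,366),(291,175)),'oil':((391,405),(350,165)),'purpA':((306,197),(290,322)),'purpB':((364,210),(245,286))}
for k,(a,b) in seeds.items():
    allp=[]
    for n,(u,v) in zip(['scene','side'],(a,b)):
        W=D[n]['W']; c=np.nanmedian(W[v-2:v+3,u-2:u+3].reshape(-1,3),0)
        P=W.reshape(-1,3); P=P[np.hypot(P[:,0]-c[0],P[:,1]-c[1])<.055]; P=P[(P[:,2]>.008)&(P[:,2]<.14)]
        h=np.percentile(P[:,2],98); S=P[P[:,2]<h-.006]
        print(k,n,circ(S[:,:2]).round(4),'top',h.round(4),'topc',((lambda t:(t.max(0)+t.min(0))/2)(P[P[:,2]>h-.004][:,:2])).round(4)); allp.append(S)
    print('   both',circ(np.vstack(allp)[:,:2],.023).round(4)[:2])
for n in D:
    W=D[n]['W'];hsv=cv2.cvtColor(D[n]['c'],cv2.COLOR_RGB2HSV).astype(int)
    cs={'green':((284,303),(375,235)),'black':((266,278),(378,257)),'blue':((251,254),(381,283)),'white':((243,231),(378,306))}
    for k,ab in cs.items():
        u,v=ab[n=='side']; col=D[n]['c'].astype(int); m=(np.abs(col-col[v,u]).sum(-1)<60).astype(np.uint8)
        _,lab=cv2.connectedComponents(m); p=W[lab==lab[v,u]]; p=p[np.isfinite(p[:,0])]
        hull=cv2.convexHull(p[:,:2].astype(np.float32))[:,0]
        print(n,k,circ(hull).round(4),'z',np.median(p[:,2]).round(4),len(p), cv2.minEnclosingCircle(p[:,:2].astype(np.float32)))
    for k,u,v in (('red',*((298,320) if n=='scene' else (374,208))),('grey',*((232,208) if n=='scene' else (384,325)))):print(n,k,W[v,u].round(3))
a=D['scene']['c'][140:340,190:430][:,:,::-1]; cv2.imwrite('pics/crop1.png',cv2.resize(a,None,fx=3,fy=3,interpolation=cv2.INTER_CUBIC)[:600])
E
```

```text
pepper scene [ 0.491  -0.3414  0.0227] top 0.0882 topc [ 0.4916 -0.3399]
pepper side [ 0.4922 -0.343   0.0225] top 0.0904 topc [ 0.4921 -0.3442]
   both [ 0.4919 -0.3423]
turmeric scene [ 0.4393 -0.0726  0.0228] top 0.0737 topc [ 0.44   -0.0722]
turmeric side [ 0.441  -0.0739  0.0227] top 0.0767 topc [ 0.4408 -0.0764]
   both [ 0.44   -0.0733]
cinnamon scene [0.4549 0.1103 0.0223] top 0.0472 topc [0.4555 0.1121]
cinnamon side [0.4566 0.1088 0.0223] top 0.0492 topc [0.4567 0.1073]
   both [0.4549 0.1096]
salt scene [0.4902 0.3557 0.0223] top 0.0611 topc [0.4911 0.3561]
salt side [0.491  0.3535 0.0218] top 0.0633 topc [0.4894 0.3514]
   both [0.4897 0.3553]
oil scene [0.6415 0.3379 0.0222] top 0.12 topc [0.6386 0.3356]
oil side [0.6398 0.3328 0.0252] top 0.1212 topc [0.6386 0.3304]
   both [0.6409 0.3358]
purpA scene [ 0.4181 -0.1744  0.0226] top 0.0737 topc [ 0.4193 -0.1727]
purpA side [ 0.4195 -0.1766  0.0226] top 0.0769 topc [ 0.4196 -0.1779]
   both [ 0.4189 -0.1757]
purpB scene [ 0.3438 -0.0587  0.0225] top 0.074 topc [ 0.345  -0.0581]
purpB side [ 0.3452 -0.0608  0.0226] top 0.07
[... 410 characters left out ...]
ne white [ 0.5878 -0.1612  0.0335] z 0.0162 418 ((0.5898352265357971, -0.16149146854877472), 0.03551609814167023)
scene red [0.656 0.149 0.051]
scene grey [ 0.581 -0.215  0.04 ]
side green [0.6376 0.0742 0.032 ] z 0.0185 386 ((0.6370552182197571, 0.07663693279027939), 0.03497903421521187)
side black [ 0.6273 -0.0036  0.0328] z 0.0184 486 ((0.6282945871353149, -0.0021079040598124266), 0.03642234951257706)
side blue [ 0.6126 -0.0827  0.0316] z 0.0183 508 ((0.6115490198135376, -0.08273740857839584), 0.03301564231514931)
side white [ 0.59   -0.1563  0.0296] z 0.0182 297 ((0.5898193717002869, -0.15565843880176544), 0.03131222724914551)
side red [0.652 0.136 0.047]
side grey [ 0.581 -0.225  0.042]
```

View pics/crop1.png

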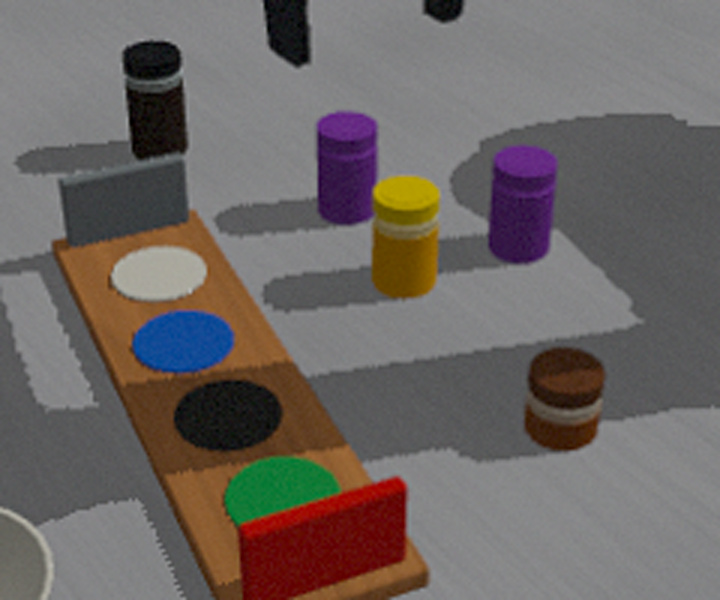

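>>> play_rows --plan '[{"twist": 6}, {"twist": 6}, {"x": -6}, {"x": -6}, {"x": -6}]' --hand 100 --squeeze 25

```text
$.plan[0]: bad value
```

>>> play_rows --plan '[{"x": -6, "y": 1.9}, {"x": -6, "y": 2}, {"x": -4.2}, {}, {}]'

```text
$.plan[0]: bad value
```

```bash
cat >> h.py <<'E'
def go(x,y,z):
    s=status.state(); d=rot(s['eef_rot']).T@(np.array([x,y,z])-s['tcp_pos'])
    print('t',round(s['t'],2),'tcp',np.round(s['tcp_pos'],4),'shift cm',(d*100).round(2),'F',np.round(s['wrist_force'],1),'w',round(s['width'],3))
E
cat > look.py <<'E'
from h import *
import sys
# circle-fit of jar under the wrist: args x y ztop
from scipy.optimize import least_squares
x,y,zt=map(float,sys.argv[1:4]); im,T=grab('wrist'); W=cloud(im,T).reshape(-1,3)
P=W[(np.hypot(W[:,0]-x,W[:,1]-y)<.04)&(abs(W[:,2]-zt)<.006)]
h=cv2.convexHull(P[:,:2].astype(np.float32))[:,0]
f=least_squares(lambda q:np.hypot(*(h-q[:2]).T)-q[2],[x,y,.022],loss='soft_l1',f_scale=.001)
print(len(P),'top z',np.median(P[:,2]).round(4),'circle',f.x.round(4))
go(x,y,.05)
E
python3 look.py .4918 -.3423 .088
```

```text
Traceback (most recent call last):
  File "look.py", line 7, in <module>
    h=cv2.convexHull(P[:,:2].astype(np.float32))[:,0]
      ~~~~~~~~~~~~~~~~~~~~~~~~~~~~~~~~~~~~~~~~~~^^^^^
TypeError: 'NoneType' object is not subscriptable
```

>>> play_rows --plan '[{"x": 0, "y": 0, "z": 0, "twist": 6}, {"x": 0, "y": 0, "z": 0, "twist": 6}, {"x": -6, "y": 0, "z": 0, "twist": 0}, {"x": -6, "y": 0, "z": 0, "twist": 0}, {"x": -6, "y": 0, "z": 0, "twist": 0}]' --hand 100 --squeeze 25

```text
t: 0.82
tcp_pos: [0.4869, -0.1777, 0.2137]
eef_rot: [-0.0, 0.777, 0.629, 0.0]
wrist_force: [-0.1, -0.6, 0.8]
width: 1.003
grip_force: 0.0
```

>>> play_rows --plan '[{"x": -6, "y": 1.9, "z": 0, "twist": 0}, {"x": -6, "y": 2, "z": 0, "twist": 0}, {"x": -4.2, "y": 0, "z": 0, "twist": 0}, {"x": 0, "y": 0, "z": 0, "twist": 0}, {"x": 0, "y": 0, "z": 0, "twist": 0}]'

```text
t: 1.45
tcp_pos: [0.492, -0.3406, 0.2136]
eef_rot: [-0.0, 0.777, 0.629, 0.0]
wrist_force: [0.7, 0.9, -0.4]
width: 0.999
grip_force: 0.0
```

```bash
python3 look.py .4918 -.3423 .088
```

```text
2144 top z 0.0874 circle [ 0.4908 -0.3437  0.0226]
t 1.5 tcp [ 0.4922 -0.3403  0.2138] shift cm [-0.21  0.   16.38] F [0.1 0.6 0.5] w 0.998
```

>>> play_rows --plan '[{"x": -0.3, "y": 0, "z": 4, "twist": 0}, {"x": 0, "y": 0, "z": 5, "twist": 0}, {"x": 0, "y": 0, "z": 4, "twist": 0}, {"x": 0, "y": 0, "z": 2.5, "twist": 0}, {"x": 0, "y": 0, "z": 1.2, "twist": 0}]'

```text
t: 2.12
tcp_pos: [0.4914, -0.343, 0.0459]
eef_rot: [-0.001, 0.777, 0.63, -0.0]
wrist_force: [-0.7, -0.6, 0.5]
width: 1.002
grip_force: 0.0
```

>>> play_rows --plan '[{"x": 0, "y": 0, "z": 0, "twist": 0}, {"x": 0, "y": 0, "z": 0, "twist": 0}, {"x": 0, "y": 0, "z": 0, "twist": 0}, {"x": 0, "y": 0, "z": 0, "twist": 0}, {"x": 0, "y": 0, "z": 0, "twist": 0}]' --hand 35 --squeeze 25

```text
t: 2.75
tcp_pos: [0.4913, -0.3445, 0.0471]
eef_rot: [0.0, 0.777, 0.629, -0.0]
wrist_force: [-1.0, -0.8, 1.9]
width: 0.514
grip_force: 25.0
```

>>> play_rows --plan '[{"x": 0, "y": 0, "z": -1, "twist": 0}, {"x": 0, "y": 0, "z": -3, "twist": 0}, {"x": 0, "y": 0, "z": -5, "twist": 0}, {"x": 0, "y": 0, "z": -4, "twist": 0}, {"x": 2, "y": 0, "z": -2, "twist": 0}]'

```text
t: 3.38
tcp_pos: [0.4956, -0.3251, 0.1989]
eef_rot: [0.001, 0.778, 0.629, 0.0]
wrist_force: [-0.5, 0.3, -2.4]
width: 0.514
grip_force: 25.0
```

>>> play_rows --plan '[{"x": 4, "y": 0.6, "z": 0, "twist": 0}, {"x": 5, "y": 1, "z": 0, "twist": 0}, {"x": 5, "y": 1, "z": 0, "twist": 0}, {"x": 5, "y": 1, "z": 0, "twist": 0}, {"x": 5, "y": 1, "z": 0, "twist": 0}]'

```text
t: 4.0
tcp_pos: [0.5902, -0.0966, 0.1959]
eef_rot: [-0.001, 0.777, 0.63, -0.0]
wrist_force: [0.3, -0.5, -2.7]
width: 0.515
grip_force: 25.0
```

>>> play_rows --plan '[{"x": 5, "y": 1, "z": 0, "twist": 0}, {"x": 5, "y": 0, "z": 0, "twist": 0}, {"x": 4, "y": 0, "z": 0, "twist": 0}, {"x": 3, "y": 0, "z": 0, "twist": 0}, {"x": 1, "y": 0, "z": 0, "twist": 0}]'

```text
t: 4.62
tcp_pos: [0.6368, 0.0768, 0.1958]
eef_rot: [-0.001, 0.776, 0.63, -0.001]
wrist_force: [-0.7, -1.2, -2.0]
width: 0.514
grip_force: 25.0
```

```bash
python3 - <<'E'
from h import *
im,T=grab('wrist'); save(im,'pics/w1.png'); W=cloud(im,T); np.savez('w1.npz',W=W,c=im['color'])
go(.6375,.076,.067)
E
```

```text
t 4.67 tcp [0.637  0.0767 0.1959] shift cm [-0.06  0.08 12.89] F [ 1.   1.  -2.2] w 0.516
```

View pics/w1.png

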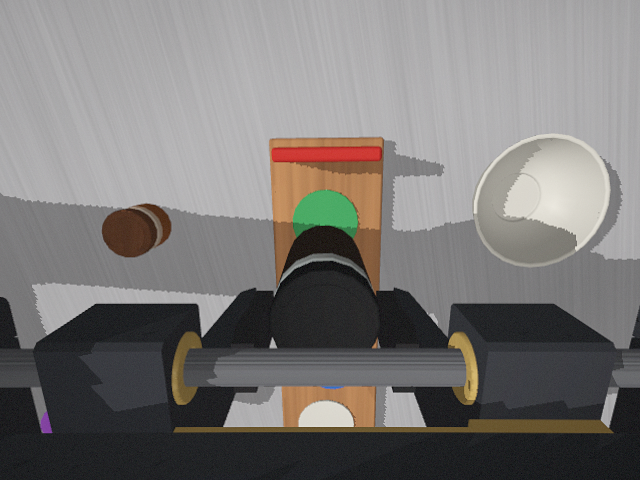

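Wrist picture: pepper held upright at (325,310), green coaster at (325,215), red bookend at (327,153). I'll fit the coaster's visible arc.

```bash
cat > co.py <<'E'
from h import *
from scipy.optimize import least_squares
import sys
# fit r=33mm circle to outer boundary arc of coaster; args: npz u v x0 y0
def fit(W,c,u,v,x0,y0):
    hsv=cv2.cvtColor(c,cv2.COLOR_RGB2Lab).astype(int); m=((np.abs(hsv-hsv[v,u])[...,1:].sum(-1)<25)&(np.abs(hsv-hsv[v,u])[...,0]<70)).astype(np.uint8)
    _,lab=cv2.connectedComponents(m); p=W[lab==lab[v,u]]; p=p[np.isfinite(p[:,0])]
    h=cv2.convexHull(p[:,:2].astype(np.float32))[:,0]
    f=least_squares(lambda q:np.hypot(*(h-q).T)-.033,[x0,y0],loss='soft_l1',f_scale=.0005)
    print('coaster',len(p),np.median(p[:,2]).round(4),f.x.round(4),'rms',np.sort(np.abs(f.fun))[:len(h)//2].mean().round(4))
if __name__=='__main__':
    a=sys.argv; d=np.load(a[1]); fit(d['W'],d['c'],int(a[2]),int(a[3]),float(a[4]),float(a[5]))
E
python3 co.py w1.npz 325 205 .6375 .076
```

```text
coaster 2119 0.0171 [0.6361 0.0754] rms 0.0001
```

>>> play_rows --plan '[{"x": -0.1, "y": 0, "z": 3, "twist": 0}, {"x": 0, "y": 0, "z": 4, "twist": 0}, {"x": 0, "y": 0, "z": 3, "twist": 0}, {"x": 0, "y": 0, "z": 1.7, "twist": 0}, {"x": 0, "y": 0, "z": 0.8, "twist": 0}]'

```text
t: 5.3
tcp_pos: [0.6372, 0.0729, 0.0713]
eef_rot: [-0.0, 0.777, 0.629, -0.0]
wrist_force: [0.4, 0.2, -2.0]
width: 0.514
grip_force: 25.0
```

>>> play_rows --plan '[{"x": 0, "y": 0, "z": 0.2, "twist": 0}, {"x": 0, "y": 0, "z": 0.1, "twist": 0}, {"x": 0, "y": 0, "z": 0.1, "twist": 0}, {"x": 0, "y": 0, "z": 0, "twist": 0}, {"x": 0, "y": 0, "z": 0, "twist": 0}]'

```text
t: 5.92
tcp_pos: [0.6374, 0.0734, 0.0679]
eef_rot: [0.0, 0.777, 0.629, 0.0]
wrist_force: [-0.8, -0.6, -2.6]
width: 0.51
grip_force: 25.0
```

>>> play_rows --plan '[{"x": 0.2, "y": 0, "z": 0, "twist": 0}, {"x": 0, "y": 0, "z": 0, "twist": 0}, {"x": 0, "y": 0, "z": 0, "twist": 0}, {"x": 0, "y": 0, "z": 0, "twist": 0}, {"x": 0, "y": 0, "z": 0, "twist": 0}]'

```text
t: 6.55
tcp_pos: [0.6378, 0.0753, 0.0677]
eef_rot: [-0.0, 0.777, 0.629, 0.0]
wrist_force: [-0.2, -0.6, -2.3]
width: 0.518
grip_force: 25.0
```

```bash
cat > jar.py <<'E'
from h import *
from scipy.optimize import least_squares
import sys
# jar axis from side and scene views: args x y zlo zhi r
def jar(x,y,lo,hi,r=.023):
    S=[]
    for n in ('scene','side'):
        im,T=grab(n); W=cloud(im,T).reshape(-1,3)
        P=W[(np.hypot(W[:,0]-x,W[:,1]-y)<.028)&(W[:,2]>lo)&(W[:,2]<hi)][:,:2]
        f=least_squares(lambda q:np.hypot(*(P-q).T)-r,[x,y],loss='soft_l1',f_scale=.001) if len(P)>20 else None
        print(n,len(P),None if f is None else f.x.round(4))
        if n=='side': save(im,'pics/side_last.png')
if __name__=='__main__': jar(*map(float,sys.argv[1:]))
E
python3 - <<'E'
from h import *
for i in range(6):
    if i==0: im,T=grab('wrist'); np.savez('w2.npz',W=cloud(im,T),c=im['color']); save(im,'pics/w2.png')
    else: viewer.get_image('wrist')
    s=status.state(); print(np.round(s['tcp_pos'],4),s['wrist_force'])
E
python3 jar.py .637 .0757 .025 .06
```

```text
[0.6378 0.0753 0.0677] [-0.9535637   0.56859466 -2.37167229]
[0.6377 0.0753 0.0677] [-0.17874696  0.11011796 -1.04401174]
[0.6378 0.0753 0.0677] [-0.92711323  0.58220205 -2.87277609]
[0.6378 0.0753 0.0677] [ 0.32512668  0.2676941  -2.03168824]
[0.6378 0.0753 0.0677] [-0.91287718  0.25991509 -1.40334081]
[0.6378 0.0753 0.0677] [-0.54146193  0.57042914 -2.26167913]
scene 420 [0.6371 0.0776]
side 265 [0.6391 0.0774]
```

>>> play_rows --plan '[{"x": -0.1, "y": 0, "z": 0.1, "twist": 0}, {"x": 0, "y": 0, "z": 0.1, "twist": 0}, {"x": 0, "y": 0, "z": 0.05, "twist": 0}, {"x": 0, "y": 0, "z": 0, "twist": 0}, {"x": 0, "y": 0, "z": 0, "twist": 0}]'

```text
t: 7.58
tcp_pos: [0.6376, 0.0744, 0.0652]
eef_rot: [-0.0, 0.777, 0.629, 0.0]
wrist_force: [-0.3, -0.6, -1.8]
width: 0.512
grip_force: 25.0
```

>>> play_rows --plan '[{"x": 0, "y": 0, "z": 0.04, "twist": 0}, {"x": 0, "y": 0, "z": 0.03, "twist": 0}, {"x": 0, "y": 0, "z": 0, "twist": 0}, {"x": 0, "y": 0, "z": 0, "twist": 0}, {"x": 0, "y": 0, "z": 0, "twist": 0}]'

```text
t: 8.2
tcp_pos: [0.6377, 0.0744, 0.0651]
eef_rot: [0.0, 0.777, 0.629, 0.0]
wrist_force: [-2.7, 0.1, 5.9]
width: 0.515
grip_force: 25.0
```

Contact. Release in place, then rise; the wrist can look on the way.

>>> play_rows --plan '[{"x": 0, "y": 0, "z": 0, "twist": 0}, {"x": 0, "y": 0, "z": 0, "twist": 0}, {"x": 0, "y": 0, "z": 0, "twist": 0}, {"x": 0, "y": 0, "z": 0, "twist": 0}, {"x": 0, "y": 0, "z": -1, "twist": 0}]' --hand 100

```text
t: 8.82
tcp_pos: [0.6372, 0.0743, 0.0742]
eef_rot: [-0.001, 0.777, 0.629, -0.001]
wrist_force: [-0.3, -0.5, 0.2]
width: 0.998
grip_force: 0.0
```

>>> play_rows --plan '[{"x": 0, "y": 0, "z": -4, "twist": 0}, {"x": 0, "y": 0, "z": -6, "twist": 0}, {"x": 0, "y": 0, "z": -4, "twist": 0}, {"x": -4, "y": -6, "z": 0, "twist": 0}, {"x": -4, "y": -6, "z": 0, "twist": 0}]'

```text
t: 9.45
tcp_pos: [0.5201, 0.0277, 0.2153]
eef_rot: [0.001, 0.777, 0.63, 0.001]
wrist_force: [0.5, -2.0, 1.3]
width: 1.003
grip_force: 0.0
```

>>> play_rows --plan '[{"x": -5, "y": -4, "z": 0, "twist": 0}, {"x": -3, "y": 0, "z": 0, "twist": 0}, {"x": 0, "y": 0, "z": 0, "twist": 0}, {"x": 0, "y": 0, "z": 0, "twist": 0}, {"x": 0, "y": 0, "z": 0, "twist": 0}]'

```text
t: 10.07
tcp_pos: [0.4672, -0.04, 0.2145]
eef_rot: [-0.0, 0.777, 0.63, 0.0]
wrist_force: [0.4, -0.3, 0.5]
width: 0.999
grip_force: 0.0
```

```bash
python3 look.py .44 -.0733 .074; python3 jar.py .637 .076 .025 .1
```

```text
1814 top z 0.0734 circle [ 0.4395 -0.0752  0.0226]
t 10.12 tcp [ 0.4671 -0.04    0.2144] shift cm [-3.82 -1.96 16.44] F [ 0.6 -0.2 -0.3] w 1.001
scene 957 [0.6367 0.0767]
side 598 [0.6387 0.0767]
```

View pics/side_last.png

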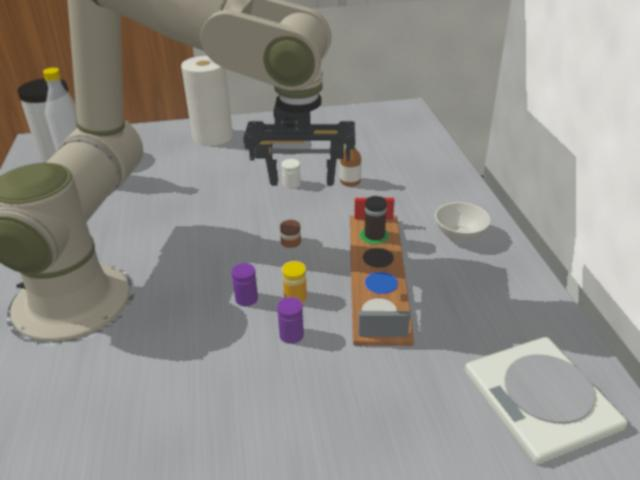

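Side picture: pepper stands upright on green at (375,218), turmeric at (294,284). Next: turmeric.

>>> play_rows --plan '[{"x": -3.9, "y": -2, "z": 0, "twist": 0}, {"x": 0, "y": 0, "z": 5, "twist": 0}, {"x": 0, "y": 0, "z": 5, "twist": 0}, {"x": 0, "y": 0, "z": 5, "twist": 0}, {"x": 0, "y": 0, "z": 2.8, "twist": 0}]'

```text
t: 10.85
tcp_pos: [0.4384, -0.0742, 0.0344]
eef_rot: [-0.001, 0.777, 0.629, -0.001]
wrist_force: [0.7, -0.7, -0.8]
width: 1.0
grip_force: 0.0
```

>>> play_rows --plan '[{"x": 0, "y": 0, "z": 0, "twist": 0}, {"x": 0, "y": 0, "z": 0, "twist": 0}, {"x": 0, "y": 0, "z": 0, "twist": 0}, {"x": 0, "y": 0, "z": 0, "twist": 0}, {"x": 0, "y": 0, "z": 0, "twist": 0}]' --hand 35

```text
t: 11.48
tcp_pos: [0.4395, -0.075, 0.0371]
eef_rot: [0.001, 0.777, 0.629, 0.0]
wrist_force: [0.4, 0.5, 3.8]
width: 0.51
grip_force: 25.0
```

```bash
python3 -c "
from h import *
go(.6265,-.002,.2)"
```

```text
t 11.47 tcp [ 0.4395 -0.075   0.0371] shift cm [ 11.02  16.79 -16.28] F [0.4 0.5 3.8] w 0.51
```

>>> play_rows --plan '[{"x": 0, "y": 0, "z": -1, "twist": 0}, {"x": 0, "y": 0, "z": -3, "twist": 0}, {"x": 0, "y": 0, "z": -5, "twist": 0}, {"x": 0, "y": 0, "z": -4, "twist": 0}, {"x": 1, "y": 2, "z": -1, "twist": 0}]'

```text
t: 12.1
tcp_pos: [0.4612, -0.0695, 0.1797]
eef_rot: [0.002, 0.777, 0.629, 0.001]
wrist_force: [-0.3, -0.8, -2.6]
width: 0.518
grip_force: 25.0
```

>>> play_rows --plan '[{"x": 2, "y": 3, "z": 0, "twist": 0}, {"x": 3, "y": 4, "z": 0, "twist": 0}, {"x": 3, "y": 4, "z": 0, "twist": 0}, {"x": 2, "y": 2.8, "z": 0, "twist": 0}, {"x": 0, "y": 1, "z": 0, "twist": 0}]'

```text
t: 12.72
tcp_pos: [0.627, -0.0012, 0.1762]
eef_rot: [-0.0, 0.777, 0.63, -0.0]
wrist_force: [0.0, -0.3, -1.7]
width: 0.515
grip_force: 25.0
```

>>> play_rows --plan '[{"x": 0, "y": 0, "z": 0, "twist": 0}, {"x": 0, "y": 0, "z": 0, "twist": 0}, {"x": 0, "y": 0, "z": 0, "twist": 0}, {"x": 0, "y": 0, "z": 0, "twist": 0}, {"x": 0, "y": 0, "z": 0, "twist": 0}]'

```text
t: 13.35
tcp_pos: [0.6262, -0.0022, 0.1766]
eef_rot: [0.0, 0.777, 0.629, 0.0]
wrist_force: [0.4, 0.5, -1.9]
width: 0.516
grip_force: 25.0
```

```bash
python3 - <<'E'
from h import *
im,T=grab('wrist'); save(im,'pics/w3.png'); W=cloud(im,T); np.savez('w3.npz',W=W,c=im['color'])
go(.6265,-.002,.0551)
E
python3 jar.py .6265 -.002 .145 .22
```

```text
t 13.4 tcp [ 0.6263 -0.0022  0.1766] shift cm [ 0.02  0.02 12.15] F [-0.2  0.1 -1. ] w 0.515
scene 1404 [ 6.261e-01 -4.000e-04]
side 965 [ 0.6279 -0.0012]
```

View pics/w3.png

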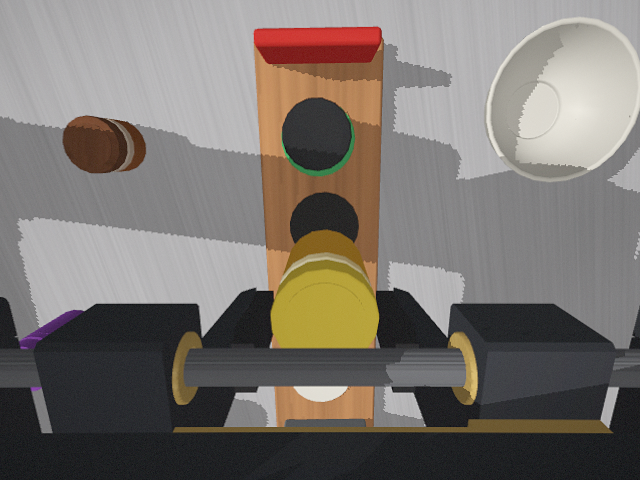

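Wrist picture: pepper on green at (318,135), black coaster at (324,213), turmeric held at (325,310).

```bash
python3 co.py w3.npz 324 210 .6265 -.002
```

```text
coaster 2408 0.0171 [ 0.6253 -0.0036] rms 0.0001
```

>>> play_rows --plan '[{"x": 0, "y": 0, "z": 2, "twist": 0}, {"x": 0, "y": 0, "z": 4, "twist": 0}, {"x": 0, "y": 0, "z": 3, "twist": 0}, {"x": 0, "y": 0, "z": 2, "twist": 0}, {"x": 0, "y": 0, "z": 0.7, "twist": 0}]'

```text
t: 14.12
tcp_pos: [0.6259, -0.0021, 0.0584]
eef_rot: [-0.001, 0.777, 0.629, -0.001]
wrist_force: [-1.1, 1.3, -1.9]
width: 0.515
grip_force: 25.0
```

>>> play_rows --plan '[{"x": -0.1, "y": 0, "z": 0.1, "twist": 0}, {"x": 0, "y": 0, "z": 0.1, "twist": 0}, {"x": 0, "y": 0, "z": 0.05, "twist": 0}, {"x": 0, "y": 0, "z": 0, "twist": 0}, {"x": 0, "y": 0, "z": 0, "twist": 0}]'

```text
t: 14.75
tcp_pos: [0.6262, -0.0031, 0.0572]
eef_rot: [0.0, 0.777, 0.629, 0.0]
wrist_force: [-0.2, 0.7, -3.0]
width: 0.513
grip_force: 25.0
```

>>> play_rows --plan '[{"x": 0, "y": 0, "z": 0.04, "twist": 0}, {"x": 0, "y": 0, "z": 0, "twist": 0}, {"x": 0, "y": 0, "z": 0, "twist": 0}, {"x": 0, "y": 0, "z": 0, "twist": 0}, {"x": 0, "y": 0, "z": 0, "twist": 0}]'

```text
t: 15.38
tcp_pos: [0.6262, -0.0031, 0.0566]
eef_rot: [-0.0, 0.777, 0.629, -0.0]
wrist_force: [-0.4, -0.5, -1.6]
width: 0.515
grip_force: 25.0
```

>>> play_rows --plan '[{"x": 0, "y": 0, "z": 0.1, "twist": 0}, {"x": 0, "y": 0, "z": 0.05, "twist": 0}, {"x": 0, "y": 0, "z": 0, "twist": 0}, {"x": 0, "y": 0, "z": 0, "twist": 0}, {"x": 0, "y": 0, "z": 0, "twist": 0}]'

```text
t: 16.0
tcp_pos: [0.6261, -0.0031, 0.0551]
eef_rot: [-0.0, 0.777, 0.629, -0.0]
wrist_force: [-1.2, -0.4, -0.5]
width: 0.51
grip_force: 25.0
```

>>> play_rows --plan '[{"x": 0, "y": 0, "z": 0.05, "twist": 0}, {"x": 0, "y": 0, "z": 0, "twist": 0}, {"x": 0, "y": 0, "z": 0, "twist": 0}, {"x": 0, "y": 0, "z": 0, "twist": 0}, {"x": 0, "y": 0, "z": 0, "twist": 0}]'

```text
t: 16.62
tcp_pos: [0.6262, -0.0031, 0.0551]
eef_rot: [0.0, 0.777, 0.629, 0.0]
wrist_force: [-2.5, -0.4, 5.6]
width: 0.512
grip_force: 25.0
```

>>> play_rows --plan '[{"x": 0, "y": 0, "z": 0, "twist": 0}, {"x": 0, "y": 0, "z": 0, "twist": 0}, {"x": 0, "y": 0, "z": 0, "twist": 0}, {"x": 0, "y": 0, "z": 0, "twist": 0}, {"x": 0, "y": 0, "z": -1, "twist": 0}]' --hand 100

```text
t: 17.25
tcp_pos: [0.6258, -0.0031, 0.0644]
eef_rot: [-0.001, 0.777, 0.629, -0.0]
wrist_force: [-0.2, -0.2, 1.0]
width: 0.998
grip_force: 0.0
```

>>> play_rows --plan '[{"x": 0, "y": 0, "z": -4, "twist": 0}, {"x": 0, "y": 0, "z": -6, "twist": 0}, {"x": 0, "y": 0, "z": -4, "twist": 0}, {"x": 3, "y": -5, "z": 0, "twist": 0}, {"x": 4, "y": -4, "z": 0, "twist": 0}]'

```text
t: 17.88
tcp_pos: [0.5516, 0.0846, 0.2057]
eef_rot: [0.0, 0.778, 0.629, 0.001]
wrist_force: [1.1, 0.4, 0.7]
width: 1.004
grip_force: 0.0
```

>>> play_rows --plan '[{"x": 5, "y": -3, "z": 0, "twist": 0}, {"x": 5, "y": -3, "z": 0, "twist": 0}, {"x": 5, "y": -3, "z": 0, "twist": 0}, {"x": 5, "y": -2.8, "z": 0, "twist": 0}, {"x": 3, "y": 0, "z": 0, "twist": 0}]'

```text
t: 18.5
tcp_pos: [0.4837, 0.3362, 0.2058]
eef_rot: [0.0, 0.776, 0.63, 0.001]
wrist_force: [0.6, -0.8, 0.3]
width: 1.0
grip_force: 0.0
```

>>> play_rows --plan '[{"x": 1.2, "y": 0, "z": 0, "twist": 0}, {"x": 0, "y": 0, "z": 0, "twist": 0}, {"x": 0, "y": 0, "z": 0, "twist": 0}, {"x": 0, "y": 0, "z": 0, "twist": 0}, {"x": 0, "y": 0, "z": 0, "twist": 0}]'

```text
t: 19.12
tcp_pos: [0.4877, 0.3448, 0.2048]
eef_rot: [0.0, 0.777, 0.629, 0.0]
wrist_force: [0.5, 0.4, -0.1]
width: 0.999
grip_force: 0.0
```

```bash
python3 look.py .490 .355 .060; python3 jar.py .6265 -.002 .025 .09
```

```text
1968 top z 0.0595 circle [0.4895 0.3533 0.0227]
t 19.18 tcp [0.4877 0.3449 0.2047] shift cm [1.040e+00 1.000e-02 1.547e+01] F [0.1 0.6 0.2] w 1.0
scene 604 [ 0.6256 -0.0015]
side 568 [ 0.6276 -0.0022]
```

>>> play_rows --plan '[{"x": 1, "y": 0, "z": 2, "twist": 0}, {"x": 0, "y": 0, "z": 5, "twist": 0}, {"x": 0, "y": 0, "z": 5, "twist": 0}, {"x": 0, "y": 0, "z": 4, "twist": 0}, {"x": 0, "y": 0, "z": 1.8, "twist": 0}]'

```text
t: 19.9
tcp_pos: [0.4882, 0.3549, 0.0234]
eef_rot: [-0.001, 0.777, 0.629, -0.002]
wrist_force: [-0.0, 0.3, 0.1]
width: 1.004
grip_force: 0.0
```

>>> play_rows --plan '[{"x": 0, "y": 0, "z": 0, "twist": 0}, {"x": 0, "y": 0, "z": 0, "twist": 0}, {"x": 0, "y": 0, "z": 0, "twist": 0}, {"x": 0, "y": 0, "z": 0, "twist": 0}, {"x": 0, "y": 0, "z": 0, "twist": 0}]' --hand 35

```text
t: 20.52
tcp_pos: [0.49, 0.3552, 0.0272]
eef_rot: [0.0, 0.777, 0.629, 0.001]
wrist_force: [-0.2, -0.8, 1.9]
width: 0.509
grip_force: 25.0
```

```bash
python3 -c "
from h import *
go(.6125,-.082,.2)"
```

```text
t 20.52 tcp [0.49   0.3552 0.0272] shift cm [-40.2   21.09 -17.29] F [-0.2 -0.8  1.9] w 0.509
```

>>> play_rows --plan '[{"x": 0, "y": 0, "z": -1, "twist": 0}, {"x": 0, "y": 0, "z": -4, "twist": 0}, {"x": 0, "y": 0, "z": -5, "twist": 0}, {"x": 0, "y": 0, "z": -4, "twist": 0}, {"x": -2, "y": 0, "z": -2, "twist": 0}]'

```text
t: 21.15
tcp_pos: [0.4858, 0.3361, 0.1894]
eef_rot: [0.0, 0.777, 0.63, 0.002]
wrist_force: [-0.3, 0.7, -1.9]
width: 0.51
grip_force: 25.0
```

>>> play_rows --plan '[{"x": -4, "y": 1, "z": 0, "twist": 0}, {"x": -4.5, "y": 2, "z": 0, "twist": 0}, {"x": -4.5, "y": 3, "z": 0, "twist": 0}, {"x": -4.5, "y": 3, "z": 0, "twist": 0}, {"x": -4.5, "y": 3, "z": 0, "twist": 0}]'

```text
t: 21.78
tcp_pos: [0.5574, 0.0937, 0.1872]
eef_rot: [0.0, 0.777, 0.629, 0.0]
wrist_force: [0.4, 0.4, -1.8]
width: 0.511
grip_force: 25.0
```

>>> play_rows --plan '[{"x": -4.5, "y": 3, "z": 0, "twist": 0}, {"x": -4.5, "y": 3, "z": 0, "twist": 0}, {"x": -4, "y": 2.1, "z": 0, "twist": 0}, {"x": -2.2, "y": 1, "z": 0, "twist": 0}, {"x": -1, "y": 0, "z": 0, "twist": 0}]'

```text
t: 22.4
tcp_pos: [0.6123, -0.0824, 0.1866]
eef_rot: [-0.0, 0.777, 0.629, 0.0]
wrist_force: [0.3, -0.4, -0.8]
width: 0.51
grip_force: 25.0
```

>>> play_rows --plan '[{"x": 0, "y": 0, "z": 0, "twist": 0}, {"x": 0, "y": 0, "z": 0, "twist": 0}, {"x": 0, "y": 0, "z": 0, "twist": 0}, {"x": 0, "y": 0, "z": 0, "twist": 0}, {"x": 0, "y": 0, "z": 0, "twist": 0}]'

```text
t: 23.02
tcp_pos: [0.6125, -0.0818, 0.1866]
eef_rot: [-0.0, 0.777, 0.629, 0.0]
wrist_force: [-0.1, -0.2, -0.5]
width: 0.51
grip_force: 25.0
```

```bash
python3 - <<'E'
from h import *
im,T=grab('wrist'); save(im,'pics/w4.png'); W=cloud(im,T); np.savez('w4.npz',W=W,c=im['color'])
go(.6125,-.082,.0452)
E
python3 co.py w4.npz 324 215 .612 -.083; python3 jar.py .6125 -.082 .163 .21
```

```text
t 23.07 tcp [ 0.6125 -0.0819  0.1866] shift cm [-1.000e-02  1.000e-02  1.414e+01] F [-0.3 -1.  -1.4] w 0.51
coaster 2697 0.0171 [ 0.6115 -0.0834] rms 0.0002
scene 657 [ 0.6122 -0.0817]
side 536 [ 0.6136 -0.0823]
```

View pics/w4.png

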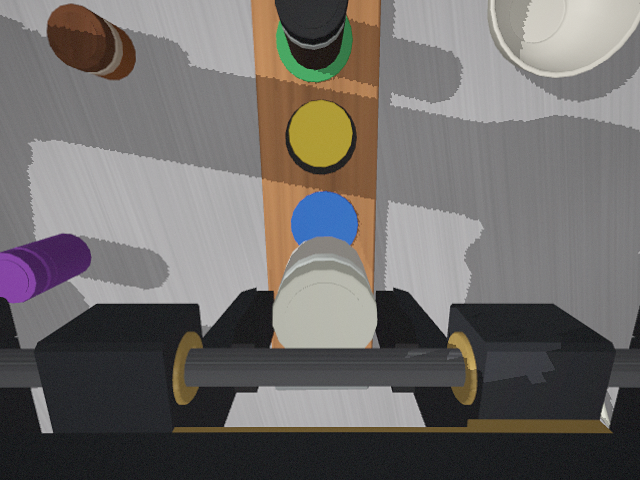

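Wrist picture: turmeric centred on black (321,134), blue coaster at (324,218), salt held at (325,312); already aligned. Lowering.

>>> play_rows --plan '[{"x": 0, "y": 0, "z": 3, "twist": 0}, {"x": 0, "y": 0, "z": 4.5, "twist": 0}, {"x": 0, "y": 0, "z": 4, "twist": 0}, {"x": 0, "y": 0, "z": 1.8, "twist": 0}, {"x": 0, "y": 0, "z": 0.5, "twist": 0}]'

```text
t: 23.8
tcp_pos: [0.6125, -0.0821, 0.0484]
eef_rot: [-0.0, 0.777, 0.629, -0.0]
wrist_force: [-0.6, 0.2, -0.9]
width: 0.513
grip_force: 25.0
```

>>> play_rows --plan '[{"x": 0, "y": 0, "z": 0.1, "twist": 0}, {"x": 0, "y": 0, "z": 0.05, "twist": 0}, {"x": 0, "y": 0, "z": 0, "twist": 0}, {"x": 0, "y": 0, "z": 0, "twist": 0}, {"x": 0, "y": 0, "z": 0, "twist": 0}]'

```text
t: 24.42
tcp_pos: [0.6125, -0.082, 0.0473]
eef_rot: [0.0, 0.777, 0.629, 0.0]
wrist_force: [-0.1, 0.2, -0.9]
width: 0.511
grip_force: 25.0
```

>>> play_rows --plan '[{"x": 0, "y": 0, "z": 0.1, "twist": 0}, {"x": 0, "y": 0, "z": 0.08, "twist": 0}, {"x": 0, "y": 0, "z": 0, "twist": 0}, {"x": 0, "y": 0, "z": 0, "twist": 0}, {"x": 0, "y": 0, "z": 0, "twist": 0}]'

```text
t: 25.05
tcp_pos: [0.6125, -0.082, 0.0453]
eef_rot: [-0.0, 0.777, 0.629, 0.0]
wrist_force: [-0.3, 0.0, -1.1]
width: 0.511
grip_force: 25.0
```

>>> play_rows --plan '[{"x": 0, "y": 0, "z": 0.05, "twist": 0}, {"x": 0, "y": 0, "z": 0, "twist": 0}, {"x": 0, "y": 0, "z": 0, "twist": 0}, {"x": 0, "y": 0, "z": 0, "twist": 0}, {"x": 0, "y": 0, "z": 0, "twist": 0}]'

```text
t: 25.68
tcp_pos: [0.6125, -0.0821, 0.0452]
eef_rot: [0.0, 0.777, 0.629, 0.0]
wrist_force: [-3.1, -0.0, 5.4]
width: 0.513
grip_force: 25.0
```

>>> play_rows --plan '[{"x": 0, "y": 0, "z": 0, "twist": 0}, {"x": 0, "y": 0, "z": 0, "twist": 0}, {"x": 0, "y": 0, "z": 0, "twist": 0}, {"x": 0, "y": 0, "z": 0, "twist": 0}, {"x": 0, "y": 0, "z": -1, "twist": 0}]' --hand 100

```text
t: 26.3
tcp_pos: [0.6121, -0.0819, 0.0546]
eef_rot: [-0.001, 0.777, 0.629, -0.0]
wrist_force: [0.2, -0.4, -0.6]
width: 0.997
grip_force: 0.0
```

>>> play_rows --plan '[{"x": 0, "y": 0, "z": -4, "twist": 0}, {"x": 0, "y": 0, "z": -6, "twist": 0}, {"x": 0, "y": 0, "z": -5, "twist": 0}, {"x": 3, "y": -5, "z": 0, "twist": 0}, {"x": 4, "y": -5, "z": 0, "twist": 0}]'

```text
t: 26.92
tcp_pos: [0.5292, 0.0066, 0.2058]
eef_rot: [0.001, 0.778, 0.629, 0.001]
wrist_force: [0.5, 0.6, -0.4]
width: 1.002
grip_force: 0.0
```

>>> play_rows --plan '[{"x": 5, "y": -5, "z": 0, "twist": 0}, {"x": 3.5, "y": -4.3, "z": 0, "twist": 0}, {"x": 0, "y": 0, "z": 0, "twist": 0}, {"x": 0, "y": 0, "z": 0, "twist": 0}, {"x": 0, "y": 0, "z": 0, "twist": 0}]'

```text
t: 27.55
tcp_pos: [0.462, 0.1008, 0.2048]
eef_rot: [0.0, 0.778, 0.629, -0.0]
wrist_force: [0.1, -0.4, 0.6]
width: 0.999
grip_force: 0.0
```

```bash
python3 look.py .4556 .1096 .046; python3 jar.py .6125 -.082 .025 .075
```

```text
1799 top z 0.0454 circle [0.455  0.1081 0.0226]
t 27.6 tcp [0.4619 0.1008 0.2047] shift cm [ 0.73 -0.8  15.47] F [-0.4  0.5  0.5] w 0.995
scene 354 [ 0.6121 -0.0816]
side 461 [ 0.6137 -0.0824]
```

>>> play_rows --plan '[{"x": 0.7, "y": -0.8, "z": 3, "twist": 0}, {"x": 0, "y": 0, "z": 6, "twist": 0}, {"x": 0, "y": 0, "z": 5, "twist": 0}, {"x": 0, "y": 0, "z": 3.5, "twist": 0}, {"x": 0, "y": 0, "z": 1.2, "twist": 0}]'

```text
t: 28.32
tcp_pos: [0.4543, 0.1099, 0.0162]
eef_rot: [-0.001, 0.777, 0.629, -0.001]
wrist_force: [-0.5, -0.1, 0.6]
width: 0.996
grip_force: 0.0
```

>>> play_rows --plan '[{"x": 0, "y": 0, "z": 0, "twist": 0}, {"x": 0, "y": 0, "z": 0, "twist": 0}, {"x": 0, "y": 0, "z": 0, "twist": 0}, {"x": 0, "y": 0, "z": 0, "twist": 0}, {"x": 0, "y": 0, "z": 0, "twist": 0}]' --hand 35

```text
t: 28.95
tcp_pos: [0.4554, 0.1102, 0.0182]
eef_rot: [0.0, 0.777, 0.629, 0.0]
wrist_force: [-0.3, 0.1, 2.7]
width: 0.503
grip_force: 25.0
```

```bash
python3 -c "
from h import *
go(.589,-.16,.2)"
```

```text
t 28.95 tcp [0.4554 0.1102 0.0182] shift cm [-23.64  18.71 -18.16] F [-0.3  0.1  2.7] w 0.503
```

>>> play_rows --plan '[{"x": 0, "y": 0, "z": -1, "twist": 0}, {"x": 0, "y": 0, "z": -4, "twist": 0}, {"x": 0, "y": 0, "z": -5, "twist": 0}, {"x": 0, "y": 0, "z": -5, "twist": 0}, {"x": -2, "y": 0.7, "z": -2, "twist": 0}]'

```text
t: 29.58
tcp_pos: [0.4581, 0.0896, 0.1911]
eef_rot: [0.001, 0.777, 0.63, 0.002]
wrist_force: [-0.9, 0.4, -2.2]
width: 0.498
grip_force: 25.0
```

>>> play_rows --plan '[{"x": -4, "y": 3, "z": 0, "twist": 0}, {"x": -4, "y": 4, "z": 0, "twist": 0}, {"x": -4, "y": 4, "z": 0, "twist": 0}, {"x": -4, "y": 4, "z": 0, "twist": 0}, {"x": -3.5, "y": 2, "z": 0, "twist": 0}]'

```text
t: 30.2
tcp_pos: [0.584, -0.1387, 0.1879]
eef_rot: [-0.0, 0.777, 0.629, -0.0]
wrist_force: [0.2, 0.3, -0.5]
width: 0.501
grip_force: 25.0
```

>>> play_rows --plan '[{"x": -2.1, "y": 1, "z": 0, "twist": 0}, {"x": 0, "y": 0, "z": 0, "twist": 0}, {"x": 0, "y": 0, "z": 0, "twist": 0}, {"x": 0, "y": 0, "z": 0, "twist": 0}, {"x": 0, "y": 0, "z": 0, "twist": 0}]'

```text
t: 30.82
tcp_pos: [0.5888, -0.1589, 0.1881]
eef_rot: [0.0, 0.777, 0.63, 0.0]
wrist_force: [0.6, 0.2, -1.8]
width: 0.498
grip_force: 25.0
```

```bash
python3 - <<'E'
from h import *
im,T=grab('wrist'); save(im,'pics/w5.png'); W=cloud(im,T); np.savez('w5.npz',W=W,c=im['color'])
go(.589,-.16,.0362)
E
python3 co.py w5.npz 324 215 .589 -.16; python3 jar.py .589 -.16 .165 .2
```

```text
t 30.88 tcp [ 0.5888 -0.159   0.188 ] shift cm [-0.09  0.04 15.18] F [-0.9 -0.4 -1.2] w 0.503
coaster 2920 0.0171 [ 0.5875 -0.161 ] rms 0.0001
scene 397 [ 0.5885 -0.1594]
side 375 [ 0.59   -0.1599]
```

View pics/w5.png

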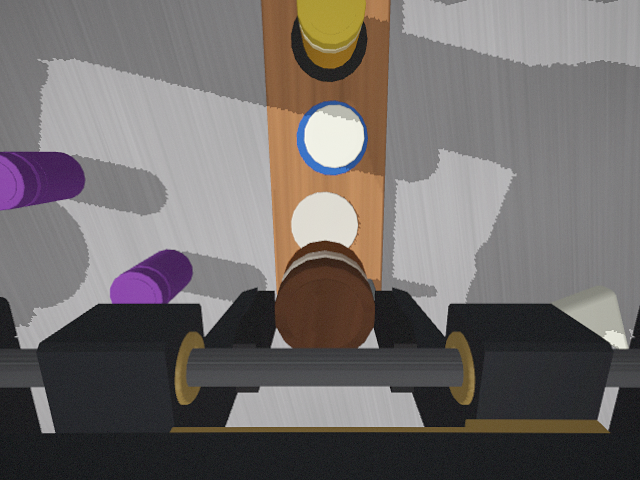

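Wrist picture: salt centred on blue (333,136), white coaster at (324,220), cinnamon held at (325,305), aligned.

>>> play_rows --plan '[{"x": 0, "y": 0, "z": 3, "twist": 0}, {"x": 0, "y": 0, "z": 5, "twist": 0}, {"x": 0, "y": 0, "z": 4.5, "twist": 0}, {"x": 0, "y": 0, "z": 1.8, "twist": 0}, {"x": 0, "y": 0, "z": 0.5, "twist": 0}]'

```text
t: 31.6
tcp_pos: [0.589, -0.1596, 0.0399]
eef_rot: [-0.0, 0.777, 0.629, -0.0]
wrist_force: [0.2, 0.0, -0.3]
width: 0.5
grip_force: 25.0
```

>>> play_rows --plan '[{"x": 0, "y": 0, "z": 0.15, "twist": 0}, {"x": 0, "y": 0, "z": 0.1, "twist": 0}, {"x": 0, "y": 0, "z": 0.05, "twist": 0}, {"x": 0, "y": 0, "z": 0, "twist": 0}, {"x": 0, "y": 0, "z": 0, "twist": 0}]'

```text
t: 32.22
tcp_pos: [0.5889, -0.1596, 0.037]
eef_rot: [0.0, 0.777, 0.629, 0.0]
wrist_force: [0.2, -0.0, -1.3]
width: 0.501
grip_force: 25.0
```

>>> play_rows --plan '[{"x": 0, "y": 0, "z": 0.06, "twist": 0}, {"x": 0, "y": 0, "z": 0.04, "twist": 0}, {"x": 0, "y": 0, "z": 0.03, "twist": 0}, {"x": 0, "y": 0, "z": 0, "twist": 0}, {"x": 0, "y": 0, "z": 0, "twist": 0}]'

```text
t: 32.85
tcp_pos: [0.5889, -0.1596, 0.0362]
eef_rot: [0.0, 0.777, 0.629, 0.0]
wrist_force: [-3.1, 0.4, 5.7]
width: 0.501
grip_force: 25.0
```

>>> play_rows --plan '[{"x": 0, "y": 0, "z": 0, "twist": 0}, {"x": 0, "y": 0, "z": 0, "twist": 0}, {"x": 0, "y": 0, "z": 0, "twist": 0}, {"x": 0, "y": 0, "z": 0, "twist": 0}, {"x": 0, "y": 0, "z": -1, "twist": 0}]' --hand 100

```text
t: 33.48
tcp_pos: [0.5884, -0.1594, 0.0453]
eef_rot: [-0.001, 0.777, 0.629, -0.0]
wrist_force: [-0.4, -0.3, -0.8]
width: 0.997
grip_force: 0.0
```

>>> play_rows --plan '[{"x": 0, "y": 0, "z": -4, "twist": 0}, {"x": 0, "y": 0, "z": -6, "twist": 0}, {"x": 0, "y": 0, "z": -6, "twist": 0}, {"x": 0, "y": -6, "z": -3, "twist": 0}, {"x": 0, "y": -6, "z": 0, "twist": 0}]'

```text
t: 34.1
tcp_pos: [0.4749, -0.1355, 0.2361]
eef_rot: [0.003, 0.777, 0.629, 0.001]
wrist_force: [-0.6, 0.8, -0.1]
width: 1.002
grip_force: 0.0
```

>>> play_rows --plan '[{"x": 0, "y": -4, "z": 0, "twist": 0}, {"x": 0, "y": 0, "z": 0, "twist": 0}, {"x": 0, "y": 0, "z": 0, "twist": 0}, {"x": 0, "y": 0, "z": 0, "twist": 0}, {"x": 0, "y": 0, "z": 0, "twist": 0}]'

```text
t: 34.72
tcp_pos: [0.4368, -0.1273, 0.2332]
eef_rot: [-0.0, 0.777, 0.629, -0.0]
wrist_force: [0.3, 0.6, 0.1]
width: 1.004
grip_force: 0.0
```

```bash
python3 jar.py .589 -.16 .025 .06;python3 jar.py .637 .076 .025 .1; python3 jar.py .641 .335 .02 .06 .027; python3 -c "
from h import *
im,T=grab('scene');save(im,'pics/fin.png')"
```

```text
scene 159 [ 0.5883 -0.1594]
side 260 [ 0.59 -0.16]
scene 963 [0.6366 0.0767]
side 358 [0.6389 0.0766]
scene 752 [0.6383 0.3352]
side 140 [0.6408 0.3357]
```

View pics/fin.png

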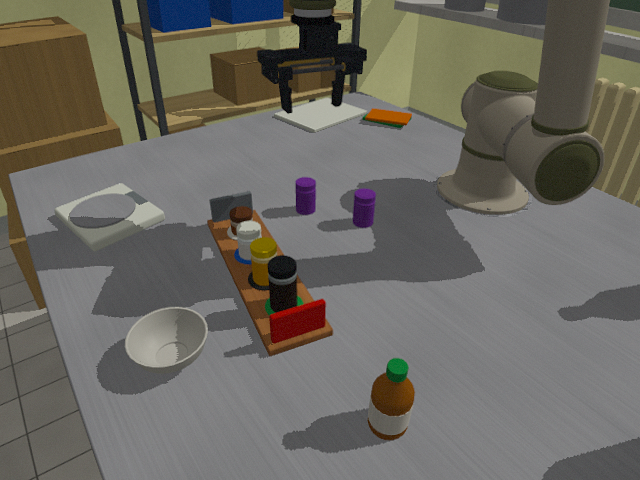

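Scene picture: pepper (282,285), turmeric (263,262), salt (249,241) and cinnamon (241,220) stand in height order from the red bookend; the oil bottle (391,405) has not moved.

```bash
python3 -c "
from bench import job
print(job.hand_in())"
```

```text
the job is handed in; nothing more can be done
None
```

The four jars stand upright on their coasters in height order, pepper by the red bookend through to cinnamon by the grey one, each within about 2 mm of centre by the cameras; the oil bottle was left untouched and the job is handed in at about 35 s of robot time.

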